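# Ease the jar press off by one notch

## Robot

A 6-joint arm with a two-finger parallel gripper is mounted at the origin on the work surface. World frame = base frame: x ahead of the robot, y to its left, z up, the work surface at z = 0. Lengths are in m, angles in degrees, forces in N, time in s.
With the tool pointing down it reaches from about 0.35 to 0.875 m from the base axis. Payload 4.2 kg.
Tool frame: the origin (TCP) lies on the centre line of the jaws, within the pads' length; the fingertips stand 19 mm ahead of it and the grasp point (between the pads) is the TCP; x points along the fingers, y is the direction in which the jaws open and shut, and the axes are right-handed (so a half turn about x gives the same grasp; the last joint's range is limited). The gripper opens to 87 mm and grips with 3 to 60 N. Pads are 19 mm wide; open, the fingers measure 117 mm over their backs; the gripper's body (75 mm by 190 mm) begins 51 mm behind the grasp point.
Start: joints at [91.135, 22.042, 0.453, 0, -68.411, -14.817], TCP at [0.148, 0.607, 0.242] pointing down, gripper open.
Joint ranges: [-179.83, 179.83], [-69.29, 118.12], [-61.27, 80.66], [-181.25, 117.63], [-171.15, -9.14], [-177.46, 177.46]. Speed limits (degrees/s): [159.86, 159.86, 180, 180, 180, 180].

## Interface

Orientations are given as a 3x3 rotation matrix whose columns are the frame's x, y, z axes.
In Python, from station import r, viewer, job, spotter gives the robot as it stands.
- The arm moves only by the tool play_rows, never from a script. Its argument "commands" is a list of rows, each an object of numbers: "fingers": the gripper command: -1 is fully open, 1 is shut, values between are in proportion; "tx", "ty", "tz": the shift along the tool's x, y, z normalised to -1 to 1, where 1 is 750 mm; "ax", "ay", "az": the turn, a rotation vector about the tool's x, y, z normalised to -1 to 1, where 1 is pi rad. In form: [{"fingers": .., "tx": .., "ty": .., "tz": .., "ax": .., "ay": .., "az": ..}, ...]. A call has 1 to 5 rows; each row is the pose to reach, as a shift and turn from the pose commanded when the call began, along the tool's axes at that moment, turning the shorter way round; what a row does not reach only later rows make up. A row lasts 1/12 s, in which the tool goes at most 41.7 mm and 7.16 degrees, less where a joint would pass 70% of its speed; a pose out of reach is approached as far as the arm can. A call with a number of a shift or a turn outside -1 to 1 is refused whole. A call with a gripper value outside its range is refused whole. The fingers move at their own pace and stop on an object; the grip force is fixed at half the most. Time passes only in rows, so rows that repeat a pose let the fingers close. It gives the time, the measured TCP pose, the force and the opening at its end, in the units of the state.
- r.sense(): the state, without advancing time (a new reading comes with each control period).
- viewer.capture(name): name is "scene" or "top" or "wrist"; returns a dict with "image" (480x640x3 uint8, red, green, blue), "fx", "fy", "cx", "cy" (pixels), "dist" ([k1, k2, p1, p2, k3] as OpenCV has them; the pictures are not rectified), "R" (3x3) and "t" (3): a world point X has camera coordinates R X + t; the wrist camera has in their place "mount" (4x4, takes a point from camera to tool coordinates, whose origin is the TCP and whose axes are the tool frame's). Camera axes: x right, y down, z forward; pixel columns grow to the right and rows downward; lengths in m; the calibration is good to about 2 mm. A picture is of the moment at which its call begins: read the wrist's pose just before it. There is no depth.
- job.finish_job(): hands the job in, once; it reports no verdict.
Trained networks look in a picture, given as the dict that the camera call returned (one of the last four; its "shot" number tells which), for a name from the list of things; names that differ only in an ending like _2 or _b are one class to them, and where a whole thing is asked for, a point or a joint stands for the part that bears it (a point fixed in the world has none). Each returns a list of dicts, best first, with "score" (0 to 1); they miss things now and then, are a little off and sometimes report something else, mostly with a low value. They report only what shows in the picture. A call takes as long as a camera call. They do not tell look-alikes from the thing itself.
- spotter.find_in(name, picture): "uv" ([column, row] in pixels, amid what is visible of it).
- spotter.silhouettes(name, picture): "region" (480x640 bool, what is visible of it) and "uv" ([column, row] in pixels, amid what is visible of it).
The state is a dict: "time_s": time; "joints": joint angles; "joint_velocities": joint speeds; "effort": joint torques, N m; "tcp_pos": TCP position; "ee_rot": TCP orientation; "wrist_force": force on the tool from outside, world axes, zero at the start; "moment": the same for the moment, N m; "gripper_width": opening from 0.0 (shut) to 1.0 (fully open).
Only numpy, scipy, OpenCV 4.12 (cv2) and the standard library are available. Lean on these libraries where they do the work, as an engineer would, in place of code of your own. Each camera call takes 0.05 s, during which the arm holds its last target. There are 200 camera calls.

## Task

The bench press has just closed the jar that stands under its ram: ease it off by exactly one notch. With a fingertip push the pawl's thumb lever so that the red pawl lifts off the ratchet wheel and stays thrown back, push the wheel backward (its top towards the pawl) by a spoke, then tip the pawl down onto the wheel again and leave it dropped in the very next tooth gap, with the wheel caught against it. Only push: do not drive the press down on the jar, do not pick anything up, and leave the jar and everything else standing where it is.

Things in the scene. Friction and masses are not known exactly. Their poses are not given: they have to be found in the camera images.
- press: grey-blue cast bench press, fixed; 225 mm long, 110 mm wide, head 212 mm high. Origin: on the table, plumb below the wheel's axle, at mid-width. Axes: z up; x along the axle, out of the side that carries the wheel; +y towards the column and the pawl's pin, -y towards the open throat with the ram. The head reaches to x = 30 mm, from y = -55 to +135 mm
- axle (a point): point on the axle in the plane of the four spokes: (85, 0, 165) mm in the press's frame. The spokes (10 mm bars with black knobs of 22 mm diameter, knob centres 90 mm from the axle, at right angles to each other) turn in this plane with the wheel, 37 mm out from its face; nothing else stands in their plane
- wheel_middle (a point): centre of the steel ratchet wheel, (42, 0, 165) mm in the press's frame. 12 teeth 10 mm deep, 30 degrees each, 60 mm radius over the teeth, 12 mm thick (x = 36 to 48 mm). Each tooth is a ramp with a steep face: a pawl dropped with the wheel between +0.06 and +0.48 rad lies on the ramp, and the wheel can still be pushed backward until it catches at +0.524
- wheel (a joint): turn of wheel and spokes, rad, positive backward (top towards +y of the press; the ram rises). 0 where a tooth's face rests on the dropped pawl; starts at -0.06 to -0.02. One notch is 0.524, where the next face is stopped by the dropped pawl. Forward of about -0.14 the ram presses on the jar. Stiff: stays where it is left, about 3 N at a knob moves it
- pawl_pin (a point): middle of the pin on which the pawl hangs, parallel to the axle, (42, 69, 221) mm in the press's frame. On the pawl, measured from here: the nose bar, 60 mm long, 12 mm thick along the pin and about 15 mm deep, and at right angles to it the thumb lever, an 8 mm bar with a red ball at 55 mm. The pawl rests on the wheel's top from the column side
- pawl (a joint): turn of the red pawl about its pin, rad. 0: nose down in a tooth gap (nose to -y, lever upright); about 0.17 on the crest of a tooth; 1.31: thrown back on its stop (nose nearly upright, lever to +y). Only its weight moves it: from below about 0.5 it falls down, from beyond about 0.75 over to its stop. To lift, push the lever to +y; to drop, push the raised nose to -y
- top_knob (a point): centre of the black knob (22 mm diameter) on the uppermost spoke, 90 mm from the axle. At the start it stands about 20 degrees from upright, on the -y (throat) side of the axle, so that it is pushed towards +y; one notch carries it about 47 mm, over the top
- thumb_ball (a point): centre of the red ball (18 mm diameter) on the end of the pawl's thumb lever, 55 mm from the pawl's pin: straight above it when the pawl is down, 53 mm to its +y side and 14 mm above it when it is thrown back
- pawl_nose (a point): tip of the pawl's nose bar, 60 mm from the pawl's pin: towards -y of it when the pawl is down; when it is thrown back the bar stands nearly upright, its tip about 60 mm above the pin and 17 mm to its -y side
- ram: steel ram with a round plate of 48 mm diameter below it; origin at the centre of the plate's underside, about 1 mm above the jar's lid at the start. Geared to the wheel: rises 5.5 mm for each notch backward
- jar: loose glass food jar with orange contents and white lid, 58 mm diameter, 60 mm high, on the round anvil plate (top 28 mm above the table) under the ram; origin at the centre of its underside
- jar2: loose jar of the same size with green contents on the table, on the wheel side of the press, origin under its centre
- beaker: loose glass beaker, 66 mm diameter, 75 mm high, on the table behind the press (its -x side), origin under its centre
- rack: loose blue vial rack, 90 x 130 mm, 65 mm high with its vials, origin under its centre
- lidtray: loose grey tray of jar lids, 120 x 100 mm, 45 mm high, origin under its centre
- reagent: loose amber reagent bottle, 66 mm diameter, 140 mm high, origin under its centre
- spatula: loose spatula with black handle, 200 mm long, lying on the table to the robot's right
Mind the look-alikes: they are no part of the job. Of the things that look like the jar, the smaller one is meant.

How it is judged (in metres and radians):
On the way, in this order (a step that is already met when the one before it is completed fails the run):
1. the pawl is lifted well off the wheel before the wheel is turned back (value of joint pawl above 0.4 rad and value of joint wheel below 0.1 rad), for 0.1 s.
2. with the pawl off, the wheel is pushed backward past the tooth (value of joint wheel above 0.15 rad and value of joint pawl above 0.25 rad), for 0.1 s.
At the end, for the whole second after the job is handed in: The wheel stands one notch (0.524 rad) back, between 0.42 and 0.56 rad, at rest, with the pawl dropped in the tooth gap (below 0.07 rad), the ram has risen with it (its plate's underside more than 93.5 mm above the table), and the jar still stands within 10 mm of its place (value of joint wheel between 0.42 and 0.56 rad and value of joint pawl below 0.07 rad and velocity of joint wheel between -0.03 and 0.03 rad/s and height (world z) of ram above 0.0935 m and distance of jar from where it was at the start of the episode below 0.01 m and angle between jar's own z axis and vertical below 0.1 rad); the robot touches nothing.
It fails at once if the wheel is backed off by more than one notch (value of joint wheel above 0.8 rad).
It fails at once if the ram is driven down on the jar with more than 20 N (contact force between ram and jar above 20 N).
It fails at once if the jar is moved, lifted or tipped (distance of jar from where it was at the start of the episode above 0.015 m or angle between jar's own z axis and vertical above 0.2 rad).
It fails at once if another thing on the bench is moved or lifted (distance of any of jar2, beaker, rack, lidtray, reagent, spatula from where it was at the start of the episode above 0.02 m).
It also fails if it takes over 61 s, if anything falls off the work surface, if the arm or the gripper's body presses on something with over 40 N, if the wrist force passes 120 N, or if a joint passes its speed limit or range.

## Working session

There is one attempt and no reset: what is moved stays moved. The work goes in short steps, Python scripts to look and compute and a tool call to move; the robot and the scene stay as the last step left them, time stands still between calls to the robot, and variables do not carry over. Pictures are saved under pics/ and viewed, about 8 in all and at most 12, crops included, and the job is handed in when it is done.

Besides the shell and the picture viewer there is one more tool, called after ">>>" as name(argument=value, ...), one argument or row to a line, values as JSON. play_rows: Moves the arm, as the interface text tells. Its arguments: {"type":"object","properties":{"commands":{"type":"array"}},"required":["commands"]}

```bash
mkdir -p pics; ls; cat > h.py <<'E'
import numpy as np, cv2
from station import r, viewer, job, spotter
def cap(n,fn=None):
    s=r.sense(); p=viewer.capture(n)
    if 'mount' in p:
        M=np.array(p['mount']); T=np.eye(4); T[:3,:3]=np.array(s['ee_rot']); T[:3,3]=s['tcp_pos']
        W=np.linalg.inv(T@M); p['R']=W[:3,:3]; p['t']=W[:3,3]
    if fn: cv2.imwrite('pics/'+fn,np.array(p['image'])[:,:,::-1])
    return p
def K(p): return np.array([[p['fx'],0,p['cx']],[0,p['fy'],p['cy']],[0,0,1.]])
def ray(p,uv):
    q=cv2.undistortPoints(np.array([[uv]],float),K(p),np.array(p['dist'],float))[0,0]
    R=np.array(p['R']);t=np.array(p['t']).ravel()
    d=R.T@np.array([q[0],q[1],1]); return -R.T@t, d/np.linalg.norm(d)
def atz(p,uv,z):
    c,d=ray(p,uv); return c+d*(z-c[2])/d[2]
def tri(rs):
    A=sum(np.eye(3)-np.outer(d,d) for c,d in rs); b=sum((np.eye(3)-np.outer(d,d))@c for c,d in rs)
    x=np.linalg.solve(A,b); return x,[np.linalg.norm((np.eye(3)-np.outer(d,d))@(x-c)) for c,d in rs]
def proj(p,X):
    R=np.array(p['R'],float);t=np.array(p['t'],float).ravel()
    return cv2.projectPoints(np.atleast_2d(X).astype(float),cv2.Rodrigues(R)[0],t,K(p),np.array(p['dist'],float))[0][:,0]
E
python3 - <<'E'
from h import *
np.set_printoptions(precision=4,suppress=True)
s=r.sense(); print(s['tcp_pos'],np.array(s['ee_rot']),s['gripper_width'])
P={n:cap(n,n+'0.png') for n in('scene','top')}
for n,p in P.items(): print(n,ray(p,(320,240)))
for k in 'press top_knob thumb_ball pawl_nose wheel pawl ram jar jar2 beaker rack lidtray reagent spatula'.split():
    o=[k]
    for n,p in P.items():
        o.append((n,[(np.round(f['uv']).astype(int).tolist(),round(f['score'],2)) for f in spotter.find_in(k,p)[:3]]))
    print(*o)
cv2.imwrite('pics/both.png',np.hstack([cv2.resize(np.array(P[n]['image'])[:,:,::-1],(400,300)) for n in P]))
E
```

```text
pics
[0.1477 0.6067 0.2405] [[-0.0004 -0.2367 -0.9716]
 [-0.0021 -0.9716  0.2367]
 [-1.      0.0022 -0.0001]] 1.0009331257676768
scene (array([1.5751, 0.3923, 1.0973]), array([-0.7243, -0.2661, -0.6361]))
top (array([0.2383, 0.0095, 1.5132]), array([ 0.1833, -0.0075, -0.983 ]))
press ('scene', [([311, 244], 0.61)]) ('top', [([343, 250], 0.94)])
top_knob ('scene', [([288, 231], 0.8), ([308, 243], 0.51), ([283, 300], 0.26)]) ('top', [([358, 216], 0.71)])
thumb_ball ('scene', [([289, 233], 0.7), ([163, 259], 0.64), ([314, 214], 0.53)]) ('top', [([338, 229], 0.75)])
pawl_nose ('scene', [([312, 214], 0.61)]) ('top', [([334, 227], 0.51)])
wheel ('scene', [([287, 235], 0.56)]) ('top', [([357, 218], 0.9), ([336, 230], 0.27)])
pawl ('scene', [([309, 212], 0.5)]) ('top', [([333, 228], 0.59)])
ram ('scene', [([286, 197], 0.49)]) ('top', [([371, 248], 0.62), ([335, 229], 0.58)])
jar ('scene', [([284, 255], 0.85), ([226, 274], 0.82), ([281, 302], 0.58)]) ('top', [([342, 198], 0.83)])
jar2 ('scene', [([284, 255], 0.85), ([226, 274], 0.82), ([281, 302], 0.58)]) ('top', [([342, 198], 0.83)])
beaker ('scene', [([284, 257], 0.64)]) ('top', [([363, 315], 0.94), ([164, 187], 0.58)])
rack ('scene', [([484, 301], 0.83)]) ('top', [([158, 274], 0.6), ([348, 252], 0.34)])
lidtray ('scene', [([469, 361], 0.86), ([162, 261], 0.28)]) ('top', [([161, 186], 0.56)])
reagent ('scene', []) ('top', [([477, 210], 0.68), ([343, 250], 0.31)])
spatula ('scene', [([229, 212], 0.73), ([290, 233], 0.52)]) ('top', [([467, 335], 0.72), ([346, 199], 0.61), ([346, 252], 0.5)])
```

View pics/scene0.png

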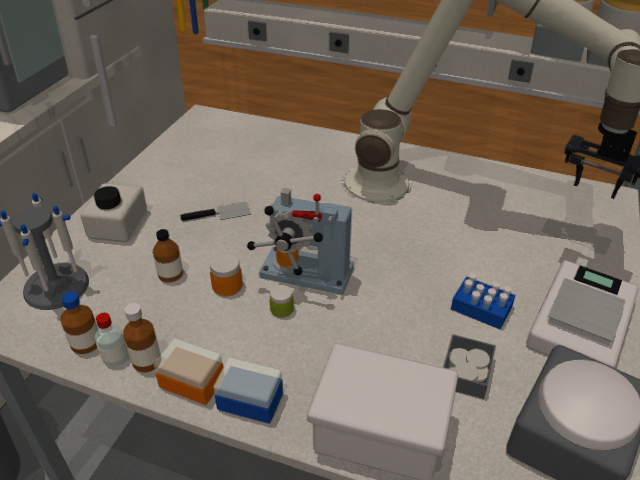

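View pics/top0.png

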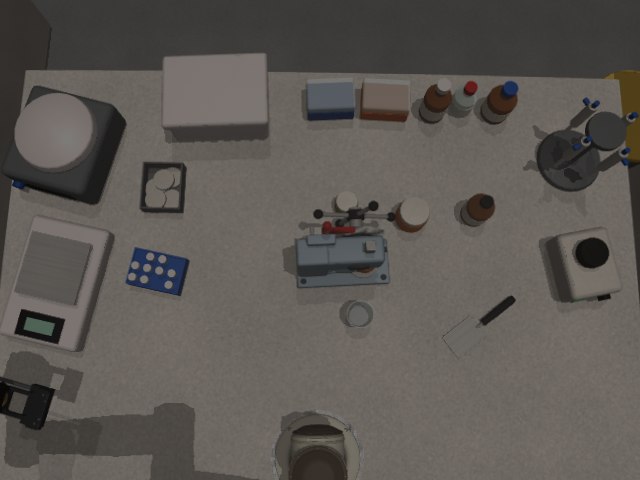

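The top picture shows the press at (343,250), with the wheel side facing up in the picture (world +x) and the column to the left (world +y). The look-alikes for the jar are orange (411,214), green (346,202) and the jar under the ram. Next is a close crop for detail.

```bash
python3 - <<'E'
import cv2,numpy as np
a=cv2.imread('pics/scene0.png')[180:300,230:370]; b=cv2.imread('pics/top0.png')[185:295,285:405]
a=cv2.resize(a,None,fx=5,fy=5,interpolation=cv2.INTER_CUBIC); cv2.imwrite('pics/c1.png',a)
b=cv2.resize(b,None,fx=5,fy=5,interpolation=cv2.INTER_CUBIC); cv2.imwrite('pics/c2.png',cv2.convertScaleAbs(b,alpha=1.5))
E
```

```text
(no output)
```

View pics/c1.png

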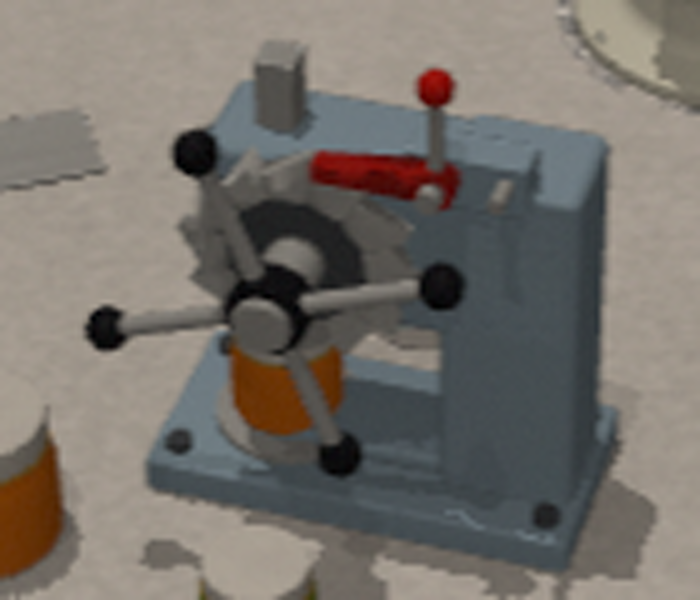

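View pics/c2.png

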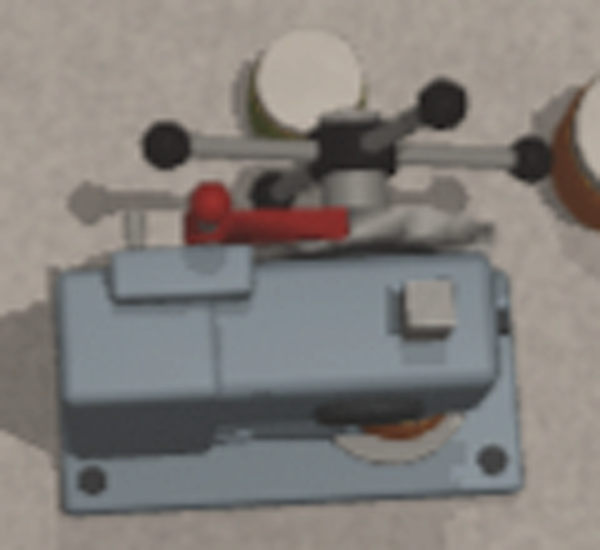

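```bash
cat > fit.py <<'E'
from h import *
from scipy.optimize import least_squares
import pickle
P={n:viewer.capture(n) for n in('scene','top')}
f=lambda p,o:np.array(p)/5.+o-0.4
so=np.array([230,180]);to=np.array([285,185])
obs={'scene':[f(x,so) for x in((195,152),(107,328),(340,455),(441,287),(435,88))],
'top':[f(x,to) for x in((441,103),(531,158),(273,188),(166,145),(210,202))]}
def model(q):
    x,y,yaw,a=q[:4]; pts=[]
    for k in range(4):
        b=a+k*np.pi/2; pts.append([.085,-.09*np.sin(b),.165+.09*np.cos(b)])
    pts.append([.042,.069,.276]); pts=np.array(pts)
    R=np.array([[np.cos(yaw),-np.sin(yaw),0],[np.sin(yaw),np.cos(yaw),0],[0,0,1]])
    return pts@R.T+[x,y,0]
def res(q): 
    X=model(q); return np.concatenate([(proj(P[n],X)-obs[n]).ravel() for n in P])
s=least_squares(res,[.5,0,0,.35])
print('press x y yaw a(deg)',s.x[:2],np.degrees(s.x[2:])); print(np.round(s.fun.reshape(2,5,2),1)); print(model(s.x).round(4))
for i in range(5): print(tri([ray(P[n],obs[n][i]) for n in P]))
E
python3 fit.py; python3 - <<'E'
from h import *
p=viewer.capture('wrist'); print(np.array(p['mount']).round(4),p['fx'])
E
```

```text
press x y yaw a(deg) [ 0.46333783 -0.08337674] [ 3.8023081  21.10017972]
[[[-0.5  0.1]
  [-0.6 -0. ]
  [-0.9 -0.2]
  [-0.7  0. ]
  [-0.3  0.1]]

 [[-0.3  0.1]
  [-0.7  0. ]
  [-0.5  1.3]
  [-0.5 -0.1]
  [-0.7 -0.1]]]
[[ 0.5503 -0.1101  0.249 ]
 [ 0.5537 -0.1615  0.1326]
 [ 0.546  -0.0454  0.081 ]
 [ 0.5426  0.006   0.1974]
 [ 0.5007 -0.0117  0.276 ]]
(array([ 0.55002473, -0.10983827,  0.24936008]), [np.float64(0.0008847557758011146), np.float64(0.0008847557758011735)])
(array([ 0.55325863, -0.16168492,  0.13248965]), [np.float64(0.0014849366098859333), np.float64(0.0014849366098859285)])
(array([ 0.54808206, -0.04451138,  0.08276419]), [np.float64(0.0020659112459934987), np.float64(0.0020659112459935174)])
(array([0.5421115 , 0.00615471, 0.19723119]), [np.float64(0.0012312349757847595), np.float64(0.0012312349757848363)])
(array([ 0.50022826, -0.01215371,  0.27611765]), [np.float64(0.0010000117670819297), np.float64(0.0010000117670818944)])
[[ 0.000e+00 -2.798e-01  9.601e-01 -1.422e-01]
 [ 1.000e+00  9.000e-04  2.000e-04 -7.000e-04]
 [-9.000e-04  9.601e-01  2.798e-01 -7.640e-02]
 [ 0.000e+00  0.000e+00  0.000e+00  1.000e+00]] 376.84246364291363
```

```bash
cat > mv.py <<'E'
import sys
from h import *
from scipy.spatial.transform import Rotation as Ro
O=np.array([.4633,-.0834,0]);yaw=np.radians(3.8)
B=np.array([[np.cos(yaw),-np.sin(yaw),0],[np.sin(yaw),np.cos(yaw),0],[0,0,1]])
def go(press_mm):
    s=r.sense(); E=np.array(s['ee_rot']); p=np.array(s['tcp_pos'])
    G=np.column_stack([[0,0,-1],-B[:,0],B[:,1]]); 
    if np.linalg.det(G)<0: G[:,2]*=-1
    X=O+B@(np.array(press_mm)/1000)
    t=E.T@(X-p)/.75; a=Ro.from_matrix(E.T@G).as_rotvec()/np.pi
    print('t',s['time_s'],'press',(B.T@(p-O)*1000).round(1),'F',(B.T@np.array(s['wrist_force'])).round(1),'j',np.round(s['joints'],0)); print('target',press_mm,'shift',t.round(4),'turn',a.round(4),'dist mm',np.linalg.norm(t)*750)
if __name__=='__main__': go([float(v) for v in sys.argv[1:4]])
E
python3 mv.py 42 38 340
```

```text
t 1.65 press [-269.   710.1  241.5] F [ 0.1 -0.6 -0. ] j [ 91.  22.   0.  -0. -68. -15.]
target [42.0, 38.0, 340.0] shift [-0.1313  0.7301 -0.6647] turn [ 0.4029  0.     -0.    ] dist mm 747.058637865718
```

>>> play_rows(
  commands=[
    {"fingers":1,"tx":-0.13,"ty":0.73,"tz":-0.665,"ax":0.403,"ay":0,"az":0},
    {"fingers":1,"tx":-0.13,"ty":0.73,"tz":-0.665,"ax":0.403,"ay":0,"az":0},
    {"fingers":1,"tx":-0.13,"ty":0.73,"tz":-0.665,"ax":0.403,"ay":0,"az":0},
    {"fingers":1,"tx":-0.13,"ty":0.73,"tz":-0.665,"ax":0.403,"ay":0,"az":0},
    {"fingers":1,"tx":-0.13,"ty":0.73,"tz":-0.665,"ax":0.403,"ay":0,"az":0},
  ],
)

```text
time_s: 2.07
tcp_pos: [0.2474, 0.4242, 0.2691]
ee_rot: [[0.0, -0.764, -0.645], [0.0, -0.645, 0.764], [-1.0, -0.0, 0.0]]
wrist_force: [0.2, 0.2, 0.1]
gripper_width: 0.706
```

```bash
python3 mv.py 42 38 340
```

```text
t 2.0667 press [-181.8  520.8  269.1] F [0.2 0.1 0.1] j [ 79.   8. -15.   0. -67. -39.]
target [42.0, 38.0, 340.0] shift [-0.0946  0.1417 -0.6952] turn [2.022e-01 0.000e+00 1.000e-04] dist mm 536.8338754296848
```

>>> play_rows(
  commands=[
    {"fingers":1,"tx":-0.094,"ty":0.142,"tz":-0.695,"ax":0.202,"ay":0,"az":0},
    {"fingers":1,"tx":-0.094,"ty":0.142,"tz":-0.695,"ax":0.202,"ay":0,"az":0},
    {"fingers":1,"tx":-0.094,"ty":0.142,"tz":-0.695,"ax":0.202,"ay":0,"az":0},
    {"fingers":1,"tx":-0.094,"ty":0.142,"tz":-0.695,"ax":0.202,"ay":0,"az":0},
    {"fingers":1,"tx":-0.094,"ty":0.142,"tz":-0.695,"ax":0.202,"ay":0,"az":0},
  ],
)

```text
time_s: 2.48
tcp_pos: [0.3472, 0.2434, 0.2969]
ee_rot: [[0.001, -0.997, -0.077], [0.001, -0.077, 0.997], [-1.0, -0.001, 0.001]]
wrist_force: [0.6, 0.3, -0.5]
gripper_width: 0.325
```

```bash
python3 mv.py 42 38 340
```

```text
t 2.4833 press [-94.2 333.7 296.9] F [ 0.6  0.2 -0.5] j [ 57.  -1. -20.   0. -70. -53.]
target [42.0, 38.0, 340.0] shift [-0.0578 -0.1775 -0.3961] turn [0.0033 0.0003 0.0003] dist mm 328.41876218024436
```

>>> play_rows(
  commands=[
    {"fingers":1,"tx":-0.058,"ty":-0.1775,"tz":-0.396,"ax":0.0033,"ay":0,"az":0},
    {"fingers":1,"tx":-0.058,"ty":-0.1775,"tz":-0.396,"ax":0.0033,"ay":0,"az":0},
    {"fingers":1,"tx":-0.058,"ty":-0.1775,"tz":-0.396,"ax":0.0033,"ay":0,"az":0},
    {"fingers":1,"tx":-0.058,"ty":-0.1775,"tz":-0.396,"ax":0.0033,"ay":0,"az":0},
    {"fingers":1,"tx":-0.058,"ty":-0.1775,"tz":-0.396,"ax":0.0033,"ay":0,"az":0},
  ],
)

```text
time_s: 2.9
tcp_pos: [0.4469, 0.0624, 0.3246]
ee_rot: [[0.001, -0.997, -0.072], [0.001, -0.072, 0.997], [-1.0, -0.001, 0.001]]
wrist_force: [0.6, 0.9, 0.7]
gripper_width: 0.017
```

```bash
python3 mv.py 42 38 340
```

```text
t 2.9 press [ -6.7 146.5 324.6] F [0.6 0.9 0.7] j [ 29.   2. -14.   0. -74. -25.]
target [42.0, 38.0, 340.0] shift [-0.0206 -0.0642 -0.1451] turn [0.0018 0.0002 0.0004] dist mm 119.96595766411689
```

>>> play_rows(
  commands=[
    {"fingers":1,"tx":-0.0206,"ty":-0.0642,"tz":-0.145,"ax":0.0018,"ay":0,"az":0},
    {"fingers":1,"tx":-0.0206,"ty":-0.0642,"tz":-0.145,"ax":0.0018,"ay":0,"az":0},
    {"fingers":1,"tx":-0.0206,"ty":-0.0642,"tz":-0.145,"ax":0.0018,"ay":0,"az":0},
    {"fingers":1,"tx":-0.0206,"ty":-0.0642,"tz":-0.145,"ax":0.0018,"ay":0,"az":0},
    {"fingers":1,"tx":-0.0206,"ty":-0.0642,"tz":-0.145,"ax":0.0018,"ay":0,"az":0},
  ],
)

```text
time_s: 3.32
tcp_pos: [0.5027, -0.0423, 0.3388]
ee_rot: [[-0.001, -0.998, -0.062], [0.0, -0.062, 0.998], [-1.0, 0.001, 0.0]]
wrist_force: [0.5, -0.2, -0.4]
gripper_width: 0.004
```

```bash
python3 mv.py 42 38 275; python3 - <<'E'
from h import *
import mv
p=cap('wrist','w1.png')
O,B=mv.O,mv.B
im=cv2.imread('pics/w1.png')
for n,X in dict(ball=(42,69,276),pin=(48,69,221),k=(85,-90*np.sin(np.radians(21.1)),165+90*np.cos(np.radians(21.1))),ax=(85,0,165),tip=(42,38,321)).items():
    uv=proj(p,O+B@(np.array(X)/1000))[0]; print(n,uv)
    if abs(uv).max()<700: cv2.drawMarker(im,tuple(int(v) for v in uv),(0,255,0),0,12)
cv2.imwrite('pics/w1m.png',im)
E
```

```text
t 3.3167 press [ 42.1  38.4 338.8] F [ 0.5 -0.3 -0.4] j [ 14.   7.  -6.  -0. -77. -10.]
target [42.0, 38.0, 275.0] shift [ 0.0851  0.     -0.0005] turn [-0.0014  0.     -0.0002] dist mm 63.82472981268429
ball [326.19244666 311.25122305]
pin [317.97965323 276.49661687]
k [253.41568165 136.2515547 ]
ax [274.10850382 174.02164253]
tip [326.11681817 296.35283688]
```

View pics/w1m.png

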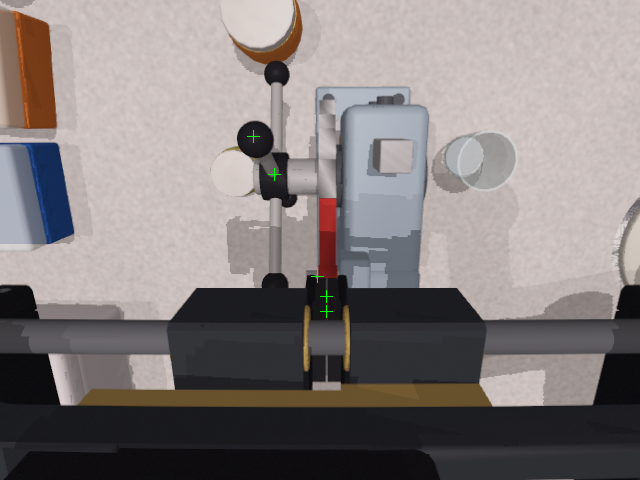

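The wrist view agrees with the fit: the predicted knob (253,136) and axle (274,174) sit on the real ones. The red pawl lies under the fingertip. Next I descend in front of the ball.

>>> play_rows(
  commands=[
    {"fingers":1,"tx":0.03,"ty":0,"tz":0,"ax":0,"ay":0,"az":0},
    {"fingers":1,"tx":0.06,"ty":0,"tz":0,"ax":0,"ay":0,"az":0},
    {"fingers":1,"tx":0.08,"ty":0,"tz":0,"ax":0,"ay":0,"az":0},
    {"fingers":1,"tx":0.085,"ty":0,"tz":0,"ax":0,"ay":0,"az":0},
    {"fingers":1,"tx":0.085,"ty":0,"tz":0,"ax":0,"ay":0,"az":0},
  ],
)

```text
time_s: 3.78
tcp_pos: [0.5014, -0.0397, 0.2747]
ee_rot: [[-0.002, -0.998, -0.068], [-0.001, -0.068, 0.998], [-1.0, 0.002, -0.0]]
wrist_force: [-1.0, 0.2, 0.5]
gripper_width: 0.007
```

>>> play_rows(
  commands=[
    {"fingers":1,"tx":0,"ty":0,"tz":0.008,"ax":0,"ay":0,"az":0},
    {"fingers":1,"tx":0,"ty":0,"tz":0.016,"ax":0,"ay":0,"az":0},
    {"fingers":1,"tx":0,"ty":0,"tz":0.024,"ax":0,"ay":0,"az":0},
    {"fingers":1,"tx":0,"ty":0,"tz":0.032,"ax":0,"ay":0,"az":0},
    {"fingers":1,"tx":0,"ty":0,"tz":0.04,"ax":0,"ay":0,"az":0},
  ],
)

```text
time_s: 4.2
tcp_pos: [0.5004, -0.0099, 0.276]
ee_rot: [[0.001, -0.998, -0.066], [0.0, -0.066, 0.998], [-1.0, -0.001, 0.0]]
wrist_force: [-0.4, -0.8, -0.1]
gripper_width: 0.006
```

```bash
python3 mv.py 42 92 275
```

```text
t 4.2 press [ 41.9  70.9 276. ] F [-0.5 -0.7 -0.1] j [ 17.   8. -13.   0. -68. -14.]
target [42.0, 92.0, 275.0] shift [ 0.0014 -0.0001  0.0281] turn [0.     0.0001 0.0004] dist mm 21.106267854412764
```

>>> play_rows(
  commands=[
    {"fingers":1,"tx":0.002,"ty":0,"tz":0.008,"ax":0,"ay":0,"az":0},
    {"fingers":1,"tx":0.004,"ty":0,"tz":0.016,"ax":0,"ay":0,"az":0},
    {"fingers":1,"tx":0.006,"ty":0,"tz":0.024,"ax":0,"ay":0,"az":0},
    {"fingers":1,"tx":0.008,"ty":0,"tz":0.032,"ax":0,"ay":0,"az":0},
    {"fingers":1,"tx":0.008,"ty":0,"tz":0.034,"ax":0,"ay":0,"az":0},
  ],
)

```text
time_s: 4.62
tcp_pos: [0.4984, 0.0156, 0.2689]
ee_rot: [[-0.001, -0.998, -0.067], [0.0, -0.067, 0.998], [-1.0, 0.001, 0.0]]
wrist_force: [-0.0, 0.7, 0.1]
gripper_width: 0.008
```

```bash
python3 mv.py 42 85 340; python3 - <<'E'
from h import *
p=cap('scene','s2.png')
print([(f['uv'],f['score']) for f in spotter.find_in('thumb_ball',p)[:3]])
cv2.imwrite('pics/s2c.png',cv2.resize(cv2.imread('pics/s2.png')[140:300,220:380],None,fx=3.5,fy=3.5,interpolation=cv2.INTER_CUBIC))
E
```

```text
t 4.6167 press [ 41.6  96.5 268.9] F [0.  0.7 0.1] j [ 20.   9. -14.  -0. -67. -17.]
target [42.0, 85.0, 340.0] shift [-0.0948 -0.0005 -0.0153] turn [ 0.0001  0.     -0.0003] dist mm 72.01094298076056
[([320.3, 212.5], 0.5)]
```

View pics/s2c.png

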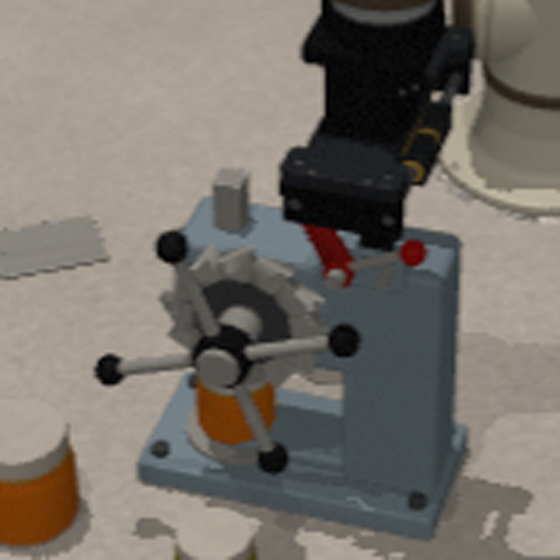

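The pawl is thrown back: in the crop the red ball is at about (413,252) on the column side and the nose stands up. The wheel has not moved. I retract and go round to the throat side of the top knob.

>>> play_rows(
  commands=[
    {"fingers":1,"tx":-0.05,"ty":0,"tz":0,"ax":0,"ay":0,"az":0},
    {"fingers":1,"tx":-0.09,"ty":0,"tz":0,"ax":0,"ay":0,"az":0},
    {"fingers":1,"tx":-0.093,"ty":-0.03,"tz":-0.05,"ax":0,"ay":0,"az":0},
    {"fingers":1,"tx":-0.093,"ty":-0.05,"tz":-0.1,"ax":0,"ay":0,"az":0},
    {"fingers":1,"tx":-0.093,"ty":-0.058,"tz":-0.15,"ax":0,"ay":0,"az":0},
  ],
)

```text
time_s: 5.13
tcp_pos: [0.5512, -0.0955, 0.3398]
ee_rot: [[0.002, -0.998, -0.068], [0.0, -0.068, 0.998], [-1.0, -0.002, -0.0]]
wrist_force: [0.9, 0.6, -0.5]
gripper_width: 0.006
```

```bash
python3 mv.py 85 -66 339
```

```text
t 5.1333 press [ 86.9 -17.9 339.8] F [ 0.9  0.5 -0.5] j [  7.  13.   1.   0. -78.  -3.]
target [85.0, -66.0, 339.0] shift [ 0.001   0.0027 -0.0642] turn [ 0.0005 -0.      0.0007] dist mm 48.16689306989503
```

>>> play_rows(
  commands=[
    {"fingers":1,"tx":0,"ty":0.0027,"tz":-0.05,"ax":0,"ay":0,"az":0},
    {"fingers":1,"tx":0,"ty":0.0027,"tz":-0.0645,"ax":0,"ay":0,"az":0},
    {"fingers":1,"tx":0.04,"ty":0.0027,"tz":-0.0645,"ax":0,"ay":0,"az":0},
    {"fingers":1,"tx":0.08,"ty":0.0027,"tz":-0.0645,"ax":0,"ay":0,"az":0},
    {"fingers":1,"tx":0.108,"ty":0.0027,"tz":-0.0645,"ax":0,"ay":0,"az":0},
  ],
)

```text
time_s: 5.55
tcp_pos: [0.5494, -0.1434, 0.2558]
ee_rot: [[-0.002, -0.998, -0.064], [0.001, -0.064, 0.998], [-1.0, 0.002, 0.001]]
wrist_force: [0.4, -0.0, -1.1]
gripper_width: 0.008
```

```bash
python3 mv.py 85 -14 259; python3 - <<'E'
from h import *
p=cap('scene','s3.png')
cv2.imwrite('pics/s3c.png',cv2.resize(cv2.imread('pics/s3.png')[140:300,220:380],None,fx=3.5,fy=3.5,interpolation=cv2.INTER_CUBIC))
E
```

```text
t 5.55 press [ 82.  -65.6 255.8] F [ 0.4 -0.  -1.1] j [  2.  16.  -6.  -0. -68.   2.]
target [85.0, -14.0, 259.0] shift [-0.0043 -0.0039  0.0688] turn [-0.0007  0.0004 -0.0007] dist mm 51.7890250617655
```

View pics/s3c.png

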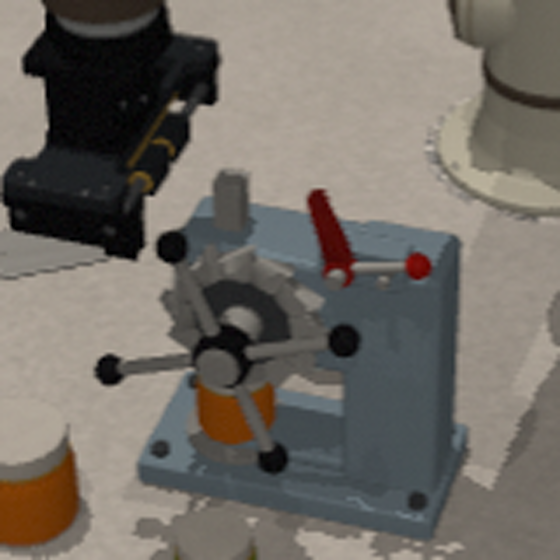

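>>> play_rows(
  commands=[
    {"fingers":1,"tx":0,"ty":-0.004,"tz":0.008,"ax":0,"ay":0,"az":0},
    {"fingers":1,"tx":0,"ty":-0.004,"tz":0.016,"ax":0,"ay":0,"az":0},
    {"fingers":1,"tx":0,"ty":-0.004,"tz":0.022,"ax":0,"ay":0,"az":0},
    {"fingers":1,"tx":0,"ty":-0.004,"tz":0.028,"ax":0,"ay":0,"az":0},
    {"fingers":1,"tx":0,"ty":-0.004,"tz":0.034,"ax":0,"ay":0,"az":0},
  ],
)

```text
time_s: 6.02
tcp_pos: [0.5531, -0.1182, 0.262]
ee_rot: [[0.005, -0.998, -0.067], [-0.004, -0.067, 0.998], [-1.0, -0.005, -0.004]]
wrist_force: [-2.4, -4.9, 5.0]
gripper_width: 0.006
```

>>> play_rows(
  commands=[
    {"fingers":1,"tx":0,"ty":0,"tz":0.006,"ax":0,"ay":0,"az":0},
    {"fingers":1,"tx":0,"ty":0,"tz":0.012,"ax":0,"ay":0,"az":0},
    {"fingers":1,"tx":0,"ty":0,"tz":0.018,"ax":0,"ay":0,"az":0},
    {"fingers":1,"tx":0,"ty":0,"tz":0.024,"ax":0,"ay":0,"az":0},
    {"fingers":1,"tx":0,"ty":0,"tz":0.024,"ax":0,"ay":0,"az":0},
  ],
)

```text
time_s: 6.43
tcp_pos: [0.551, -0.0984, 0.2591]
ee_rot: [[0.002, -0.998, -0.067], [0.001, -0.067, 0.998], [-1.0, -0.002, 0.001]]
wrist_force: [0.1, -1.7, 1.6]
gripper_width: 0.004
```

```bash
python3 mv.py 85 -14 256
```

```text
t 6.4333 press [ 86.5 -20.8 259.1] F [-0.  -1.7  1.6] j [  6.  15.  -7.  -0. -68.  -3.]
target [85.0, -14.0, 256.0] shift [0.0041 0.002  0.0091] turn [0.0002 0.0002 0.0007] dist mm 7.641810360363615
```

>>> play_rows(
  commands=[
    {"fingers":1,"tx":0,"ty":0.002,"tz":0.004,"ax":0,"ay":0,"az":0},
    {"fingers":1,"tx":0,"ty":0.002,"tz":0.008,"ax":0,"ay":0,"az":0},
    {"fingers":1,"tx":0,"ty":0.002,"tz":0.0085,"ax":0,"ay":0,"az":0},
    {"fingers":1,"tx":0,"ty":0.002,"tz":0.0085,"ax":0,"ay":0,"az":0},
  ],
)

```text
time_s: 6.77
tcp_pos: [0.5488, -0.0928, 0.258]
ee_rot: [[-0.0, -0.998, -0.066], [0.0, -0.066, 0.998], [-1.0, 0.0, 0.0]]
wrist_force: [0.2, -2.5, 1.7]
gripper_width: 0.007
```

>>> play_rows(
  commands=[
    {"fingers":1,"tx":0,"ty":0,"tz":-0.015,"ax":0,"ay":0,"az":0},
    {"fingers":1,"tx":0,"ty":0,"tz":-0.03,"ax":0,"ay":0,"az":0},
    {"fingers":1,"tx":-0.04,"ty":0,"tz":-0.03,"ax":0,"ay":0,"az":0},
    {"fingers":1,"tx":-0.08,"ty":0,"tz":-0.03,"ax":0,"ay":0,"az":0},
    {"fingers":1,"tx":-0.11,"ty":0,"tz":-0.03,"ax":0,"ay":0,"az":0},
  ],
)

```text
time_s: 7.18
tcp_pos: [0.5505, -0.1167, 0.342]
ee_rot: [[0.0, -0.998, -0.065], [0.0, -0.065, 0.998], [-1.0, -0.0, 0.0]]
wrist_force: [-0.3, -0.1, 0.2]
gripper_width: 0.007
```

```bash
python3 mv.py 42 88 340; cat > wheel.py <<'E'
from h import *
import sys
from scipy.ndimage import label
from mv import O,B
p=cap('scene',sys.argv[1]); im=np.array(p['image']).astype(int)
bl=im.max(2)<45
def pts(a): 
    b=np.radians(a)+np.arange(4)*np.pi/2
    return O+np.c_[np.full(4,.085),-.09*np.sin(b),.165+.09*np.cos(b)]@B.T
# score: dark pixels within ~4px of projected knob centres
dk=cv2.GaussianBlur(bl.astype(np.float32),(0,0),2.0)
A=np.arange(-30,40,.25); S=[]
for a in A:
    q=proj(p,pts(a)).astype(np.float32); S.append(cv2.remap(dk,q[:,0].copy(),q[:,1].copy(),cv2.INTER_LINEAR)[:,0])
S=np.array(S); tot=S[:,1:].sum(1)  # w/o top knob, may be hidden
for nm,t in(('all',S.sum(1)),('w/o top',tot)):
    i=t.argmax(); print(nm,'a=',A[i],'w~',np.radians(21.1-A[i])-.04, t[i].round(2))
c=cv2.imread('pics/'+sys.argv[1]); 
cv2.imwrite('pics/c_'+sys.argv[1],cv2.resize(c[140:300,220:380],None,fx=3.5,fy=3.5,interpolation=cv2.INTER_CUBIC))
E
python3 wheel.py s4.png
python3 - <<'E'
import cv2
E
```

```text
t 7.1833 press [ 84.8 -39.  342. ] F [-0.3 -0.1  0.2] j [  5.  13.   2.  -0. -79.  -1.]
target [42.0, 88.0, 340.0] shift [0.0027 0.0573 0.1692] turn [-0.0004  0.0001  0.0001] dist mm 134.0119581749886
all a= -2.5 w~ 0.3718977034706618 3.39
w/o top a= -2.0 w~ 0.36317105721069015 2.48
```

View pics/c_s4.png

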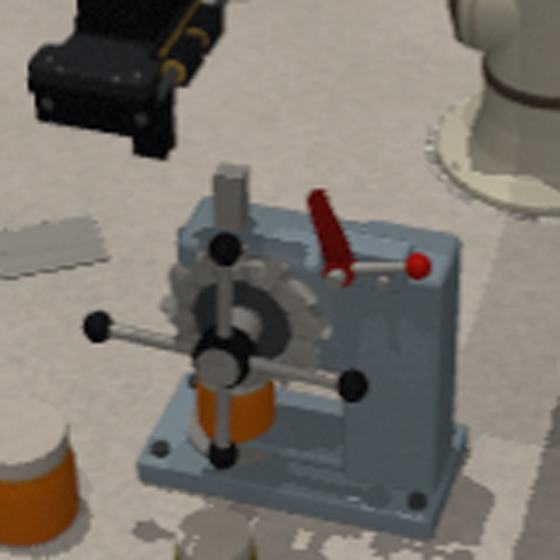

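The wheel stands at about 0.37 rad. The pawl is still thrown back, with its nose at (330,235) in the crop. Next is dropping the pawl.

>>> play_rows(
  commands=[
    {"fingers":1,"tx":0,"ty":0.0574,"tz":0.164,"ax":0,"ay":0,"az":0},
    {"fingers":1,"tx":0,"ty":0.0574,"tz":0.164,"ax":0,"ay":0,"az":0},
    {"fingers":1,"tx":0,"ty":0.0574,"tz":0.164,"ax":0,"ay":0,"az":0},
    {"fingers":1,"tx":0,"ty":0.0574,"tz":0.164,"ax":0,"ay":0,"az":0},
    {"fingers":1,"tx":0,"ty":0.0574,"tz":0.164,"ax":0,"ay":0,"az":0},
  ],
)

```text
time_s: 7.65
tcp_pos: [0.4984, 0.0056, 0.3405]
ee_rot: [[-0.0, -0.998, -0.069], [0.001, -0.069, 0.998], [-1.0, 0.0, 0.001]]
wrist_force: [0.4, -0.1, -0.0]
gripper_width: 0.006
```

```bash
python3 mv.py 42 84 268
```

```text
t 7.65 press [ 41.   86.5 340.5] F [ 0.4 -0.2 -0. ] j [ 19.   6.  -7.  -0. -77. -15.]
target [42.0, 84.0, 268.0] shift [ 0.0966 -0.0014 -0.0034] turn [ 0.0009  0.0003 -0.0001] dist mm 72.52381739388842
```

>>> play_rows(
  commands=[
    {"fingers":1,"tx":0.03,"ty":-0.0014,"tz":-0.003,"ax":0,"ay":0,"az":0},
    {"fingers":1,"tx":0.06,"ty":-0.0014,"tz":-0.003,"ax":0,"ay":0,"az":0},
    {"fingers":1,"tx":0.085,"ty":-0.0014,"tz":-0.003,"ax":0,"ay":0,"az":0},
    {"fingers":1,"tx":0.0965,"ty":-0.0014,"tz":-0.003,"ax":0,"ay":0,"az":0},
    {"fingers":1,"tx":0.0965,"ty":-0.0014,"tz":-0.003,"ax":0,"ay":0,"az":0},
  ],
)

```text
time_s: 8.07
tcp_pos: [0.4998, 0.0009, 0.2658]
ee_rot: [[-0.005, -0.998, -0.064], [-0.001, -0.064, 0.998], [-1.0, 0.005, -0.001]]
wrist_force: [-0.3, 0.3, 0.7]
gripper_width: 0.006
```

>>> play_rows(
  commands=[
    {"fingers":1,"tx":0,"ty":0,"tz":-0.008,"ax":0,"ay":0,"az":0},
    {"fingers":1,"tx":0,"ty":0,"tz":-0.016,"ax":0,"ay":0,"az":0},
    {"fingers":1,"tx":0,"ty":0,"tz":-0.024,"ax":0,"ay":0,"az":0},
    {"fingers":1,"tx":0,"ty":0,"tz":-0.032,"ax":0,"ay":0,"az":0},
    {"fingers":1,"tx":0,"ty":0,"tz":-0.04,"ax":0,"ay":0,"az":0},
  ],
)

```text
time_s: 8.48
tcp_pos: [0.5027, -0.0287, 0.2691]
ee_rot: [[0.002, -0.998, -0.066], [0.0, -0.066, 0.998], [-1.0, -0.002, 0.0]]
wrist_force: [0.1, -0.7, -0.1]
gripper_width: 0.005
```

```bash
python3 mv.py 42 20 268
```

```text
t 8.4833 press [ 43.   52.  269.1] F [ 0.1 -0.7 -0.1] j [ 15.   9. -14.   0. -67. -11.]
target [42.0, 20.0, 268.0] shift [ 0.0014  0.0013 -0.0427] turn [-0.0002  0.      0.0005] dist mm 32.03100905392777
```

>>> play_rows(
  commands=[
    {"fingers":1,"tx":0.001,"ty":0,"tz":-0.009,"ax":0,"ay":0,"az":0},
    {"fingers":1,"tx":0.001,"ty":0,"tz":-0.018,"ax":0,"ay":0,"az":0},
    {"fingers":1,"tx":0.001,"ty":0,"tz":-0.027,"ax":0,"ay":0,"az":0},
    {"fingers":1,"tx":0.001,"ty":0,"tz":-0.036,"ax":0,"ay":0,"az":0},
    {"fingers":1,"tx":0.001,"ty":0,"tz":-0.043,"ax":0,"ay":0,"az":0},
  ],
)

```text
time_s: 8.9
tcp_pos: [0.5045, -0.0609, 0.2675]
ee_rot: [[-0.0, -0.998, -0.066], [-0.0, -0.066, 0.998], [-1.0, 0.0, -0.0]]
wrist_force: [-0.8, 0.6, -0.3]
gripper_width: 0.012
```

>>> play_rows(
  commands=[
    {"fingers":1,"tx":0,"ty":0,"tz":0,"ax":0,"ay":0,"az":0},
    {"fingers":1,"tx":-0.04,"ty":0,"tz":0,"ax":0,"ay":0,"az":0},
    {"fingers":1,"tx":-0.09,"ty":0,"tz":0,"ax":0,"ay":0,"az":0},
    {"fingers":1,"tx":-0.095,"ty":-0.03,"tz":-0.05,"ax":0,"ay":0,"az":0},
    {"fingers":1,"tx":-0.095,"ty":-0.055,"tz":-0.09,"ax":0,"ay":0,"az":0},
  ],
)

```text
time_s: 9.32
tcp_pos: [0.5518, -0.1245, 0.3434]
ee_rot: [[0.009, -0.998, -0.07], [-0.0, -0.07, 0.998], [-1.0, -0.009, -0.001]]
wrist_force: [1.1, 0.7, -0.8]
gripper_width: 0.006
```

```bash
python3 mv.py 85 -42 258; python3 wheel.py s5.png
```

```text
t 9.3167 press [ 85.6 -46.9 343.4] F [ 1.1  0.6 -0.8] j [  4.  13.   2.   0. -78.   0.]
target [85.0, -42.0, 258.0] shift [0.1138 0.0017 0.0067] turn [ 0.0012 -0.0003  0.0028] dist mm 85.53335124394052
all a= -2.5 w~ 0.3718977034706618 3.38
w/o top a= -2.0 w~ 0.36317105721069015 2.48
```

View pics/c_s5.png

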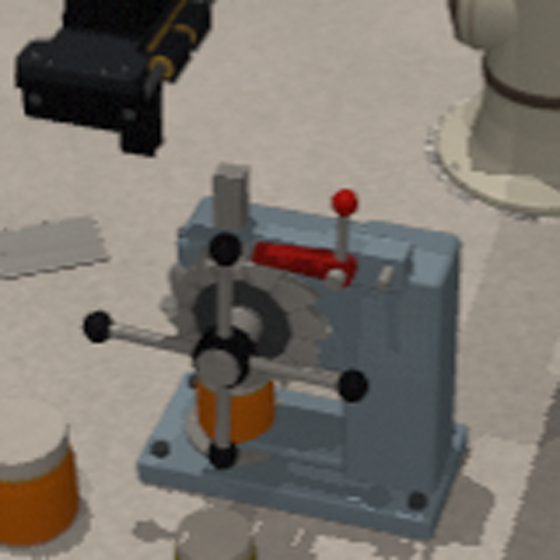

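The pawl has dropped onto the ramp, lever upright at (344,203), and the wheel is unmoved. I now push the wheel on until it catches.

>>> play_rows(
  commands=[
    {"fingers":1,"tx":0.04,"ty":0.001,"tz":0.004,"ax":0,"ay":0,"az":0},
    {"fingers":1,"tx":0.08,"ty":0.001,"tz":0.006,"ax":0,"ay":0,"az":0},
    {"fingers":1,"tx":0.113,"ty":0.001,"tz":0.006,"ax":0,"ay":0,"az":0},
    {"fingers":1,"tx":0.113,"ty":0.001,"tz":0.013,"ax":0,"ay":0,"az":0},
    {"fingers":1,"tx":0.113,"ty":0.001,"tz":0.022,"ax":0,"ay":0,"az":0},
  ],
)

```text
time_s: 9.78
tcp_pos: [0.5479, -0.1083, 0.2533]
ee_rot: [[-0.003, -0.998, -0.065], [-0.001, -0.065, 0.998], [-1.0, 0.003, -0.001]]
wrist_force: [0.7, -1.0, 0.8]
gripper_width: -0.001
```

>>> play_rows(
  commands=[
    {"fingers":1,"tx":0,"ty":0,"tz":0.005,"ax":0,"ay":0,"az":0},
    {"fingers":1,"tx":0,"ty":0,"tz":0.01,"ax":0,"ay":0,"az":0},
    {"fingers":1,"tx":0,"ty":0,"tz":0.015,"ax":0,"ay":0,"az":0},
    {"fingers":1,"tx":0,"ty":0,"tz":0.02,"ax":0,"ay":0,"az":0},
    {"fingers":1,"tx":0,"ty":0,"tz":0.02,"ax":0,"ay":0,"az":0},
  ],
)

```text
time_s: 10.2
tcp_pos: [0.5478, -0.0927, 0.2553]
ee_rot: [[0.002, -0.998, -0.067], [-0.0, -0.067, 0.998], [-1.0, -0.002, -0.0]]
wrist_force: [0.2, 0.1, 0.4]
gripper_width: 0.006
```

```bash
python3 mv.py 85 -3 258;python3 wheel.py s6.png
```

```text
t 10.2 press [ 83.7 -14.9 255.3] F [0.3 0.  0.4] j [  7.  15.  -8.   0. -67.  -3.]
target [85.0, -3.0, 258.0] shift [-0.0036 -0.0018  0.0159] turn [ 0.0002 -0.0001  0.0008] dist mm 12.293686774952718
all a= -2.0 w~ 0.36317105721069015 3.47
w/o top a= -2.5 w~ 0.3718977034706618 2.5
```

>>> play_rows(
  commands=[
    {"fingers":1,"tx":0,"ty":0,"tz":0.003,"ax":0,"ay":0,"az":0},
    {"fingers":1,"tx":0,"ty":0,"tz":0.006,"ax":0,"ay":0,"az":0},
    {"fingers":1,"tx":0,"ty":0,"tz":0.009,"ax":0,"ay":0,"az":0},
    {"fingers":1,"tx":0,"ty":0,"tz":0.012,"ax":0,"ay":0,"az":0},
    {"fingers":1,"tx":0,"ty":0,"tz":0.012,"ax":0,"ay":0,"az":0},
  ],
)

```text
time_s: 10.67
tcp_pos: [0.547, -0.0842, 0.2544]
ee_rot: [[0.001, -0.998, -0.066], [-0.0, -0.066, 0.998], [-1.0, -0.001, -0.0]]
wrist_force: [1.1, -2.5, 2.9]
gripper_width: 0.004
```

>>> play_rows(
  commands=[
    {"fingers":1,"tx":0,"ty":0,"tz":0.0015,"ax":0,"ay":0,"az":0},
    {"fingers":1,"tx":0,"ty":0,"tz":0.003,"ax":0,"ay":0,"az":0},
    {"fingers":1,"tx":0,"ty":0,"tz":0.003,"ax":0,"ay":0,"az":0},
  ],
)

```text
time_s: 10.92
tcp_pos: [0.5469, -0.0819, 0.2542]
ee_rot: [[0.001, -0.998, -0.066], [0.0, -0.066, 0.998], [-1.0, -0.001, 0.0]]
wrist_force: [0.6, -2.4, 2.0]
gripper_width: 0.009
```

```bash
python3 mv.py 85 -3 258;python3 wheel.py s7.png
```

```text
t 10.9167 press [ 83.5  -4.  254.2] F [ 0.5 -2.4  2. ] j [  8.  14.  -9.   0. -67.  -4.]
target [85.0, -3.0, 258.0] shift [-0.0051 -0.002   0.0013] turn [-0.0001  0.      0.0003] dist mm 4.216086184517829
all a= -8.5 w~ 0.4766174585903216 3.44
w/o top a= -8.5 w~ 0.4766174585903216 2.46
```

>>> play_rows(
  commands=[
    {"fingers":1,"tx":0,"ty":0,"tz":0.0015,"ax":0,"ay":0,"az":0},
    {"fingers":1,"tx":0,"ty":0,"tz":0.003,"ax":0,"ay":0,"az":0},
    {"fingers":1,"tx":0,"ty":0,"tz":0.003,"ax":0,"ay":0,"az":0},
  ],
)

```text
time_s: 11.22
tcp_pos: [0.5468, -0.0811, 0.2542]
ee_rot: [[0.001, -0.998, -0.066], [-0.003, -0.066, 0.998], [-1.0, -0.0, -0.003]]
wrist_force: [3.2, -7.0, 1.5]
gripper_width: 0.005
```

>>> play_rows(
  commands=[
    {"fingers":1,"tx":0,"ty":0,"tz":0.0015,"ax":0,"ay":0,"az":0},
    {"fingers":1,"tx":0,"ty":0,"tz":0.002,"ax":0,"ay":0,"az":0},
    {"fingers":1,"tx":0,"ty":0,"tz":0.002,"ax":0,"ay":0,"az":0},
  ],
)

```text
time_s: 11.47
tcp_pos: [0.5467, -0.0808, 0.2543]
ee_rot: [[0.001, -0.998, -0.065], [-0.004, -0.065, 0.998], [-1.0, -0.0, -0.004]]
wrist_force: [4.0, -12.4, 0.7]
gripper_width: 0.01
```

```bash
python3 mv.py 85 -3 258;python3 wheel.py s8.png
```

```text
t 11.4667 press [ 83.4  -2.9 254.3] F [  3.2 -12.6   0.7] j [  9.  14.  -9.   0. -67.  -5.]
target [85.0, -3.0, 258.0] shift [-0.005  -0.0021 -0.0001] turn [-0.0003 -0.0014  0.0001] dist mm 4.049529984977434
all a= -9.25 w~ 0.48970742798027905 3.44
w/o top a= -9.25 w~ 0.48970742798027905 2.46
```

The force rose from 2 N to 12 N with almost no motion, so the wheel is caught. I back off and check.

>>> play_rows(
  commands=[
    {"fingers":1,"tx":0,"ty":0,"tz":-0.01,"ax":0,"ay":0,"az":0},
    {"fingers":1,"tx":0,"ty":0,"tz":-0.03,"ax":0,"ay":0,"az":0},
    {"fingers":1,"tx":-0.04,"ty":0,"tz":-0.04,"ax":0,"ay":0,"az":0},
    {"fingers":1,"tx":-0.09,"ty":0,"tz":-0.04,"ax":0,"ay":0,"az":0},
    {"fingers":1,"tx":-0.13,"ty":0,"tz":-0.05,"ax":0,"ay":0,"az":0},
  ],
)

```text
time_s: 11.93
tcp_pos: [0.5482, -0.1149, 0.3522]
ee_rot: [[-0.002, -0.998, -0.067], [0.002, -0.067, 0.998], [-1.0, 0.002, 0.002]]
wrist_force: [0.1, -0.5, 0.7]
gripper_width: 0.008
```

>>> play_rows(
  commands=[
    {"fingers":1,"tx":-0.02,"ty":0,"tz":-0.02,"ax":0,"ay":0,"az":0},
    {"fingers":1,"tx":-0.02,"ty":0,"tz":-0.02,"ax":0,"ay":0,"az":0},
    {"fingers":1,"tx":-0.02,"ty":0,"tz":-0.02,"ax":0,"ay":0,"az":0},
    {"fingers":1,"tx":-0.02,"ty":0,"tz":-0.02,"ax":0,"ay":0,"az":0},
  ],
)

```text
time_s: 12.27
tcp_pos: [0.5489, -0.1298, 0.3644]
ee_rot: [[-0.004, -0.998, -0.066], [0.002, -0.066, 0.998], [-1.0, 0.004, 0.002]]
wrist_force: [0.4, 0.3, -0.1]
gripper_width: 0.005
```

```bash
python3 mv.py 85 -80 370;python3 wheel.py s9.png
```

```text
t 12.2667 press [ 82.4 -52.  364.4] F [ 0.4  0.3 -0.1] j [  3.  13.   5.  -0. -82.   1.]
target [85.0, -80.0, 370.0] shift [-0.0076 -0.0035 -0.0373] turn [-0.0001  0.0007 -0.0012] dist mm 28.672229377650027
all a= -10.0 w~ 0.5027973973702364 3.36
w/o top a= -9.25 w~ 0.48970742798027905 2.45
```

View pics/c_s9.png

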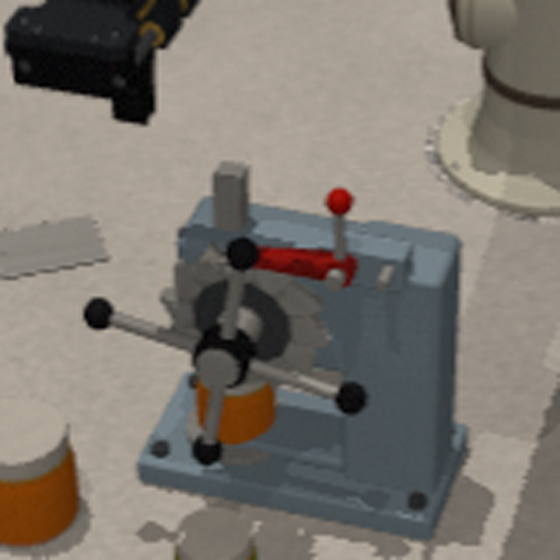

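```bash
python3 -c "
from h import *
print(job.finish_job())"
```

```text
the job is handed in; nothing more can be done
None
```

The press is eased off by one notch and the job is handed in; it reports no verdict. It took about 12 s of the 61 s allowed.

**What I did:**
1. With the closed fingertips I pushed the thumb lever until the pawl stayed thrown back.
2. I pushed the top knob backward until the wheel stood at about 0.37 rad.
3. I tipped the pawl down onto the tooth ramp.
4. I pushed the wheel on until it caught. The force rose from about 2 N to 12 N with almost no further motion.
5. I backed the arm clear.

**Last checks:**
- **Wheel:** the knobs show a turn of about 30 to 31°, which puts the wheel at about 0.49 to 0.50 rad. That assumes a starting angle of -0.04 rad, because I could not measure the start exactly. The target is 0.524 rad, allowed 0.42 to 0.56. The two fits differ by 0.013 rad (with and without the top knob).
- **Pawl:** it lies down with its lever upright, as it did at the start.
- **Jar and bench:** the jar and the things near the press look unmoved. I judged this only by eye from the scene picture, and did not measure the ram height or the objects' positions.
- **Contact:** the arm is clear, with a wrist force reading of about zero.

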